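Sort full from empty mould jars by weight

TASK

The two white screw-cap jars on the bench look alike, but each may be packed full of steel moulds or empty: lift each one and feel its weight. Stand every full jar in the rectangular steel tray and every empty jar in the round dish. Keep the jars upright, set them down gently and let go.

Things in the scene. Friction and masses are not known exactly. Their poses are not given: they have to be found in the camera images.
- jar_1: white screw-cap jar, ribbed grey cap, one of two alike: 82 mm tall, body 48 to 50 mm across, cap 52 mm across and 20 mm high. Origin: centre of the underside, z up; round, yaw is meaningless. Stands on the bench. Weighs 230 to 320 g if full, 50 to 70 g if empty: both may be full, both empty, or one of each, whatever the number or place. Larger than the amber bottle and the clear vial.
- jar_2: white screw-cap jar, ribbed grey cap, one of two alike: 82 mm tall, body 48 to 50 mm across, cap 52 mm across and 20 mm high. Origin: centre of the underside, z up; round, yaw is meaningless. Stands on the bench. Weighs 230 to 320 g if full, 50 to 70 g if empty: both may be full, both empty, or one of each, whatever the number or place. Larger than the amber bottle and the clear vial.
- tray: low rectangular steel tray, fixed, 240 mm (its x) by 140 mm (its y), walls 34 mm high and 4 mm thick, inner floor 4 mm above its underside, a loop handle at each short end reaching 139 mm from the centre. For full jars; two fit side by side along its x. Origin: centre of its underside, z up.
- dish: low round grey dish, fixed, 200 mm across at the foot and 210 mm at the rim, 30 mm high, wall 4 mm thick, inner floor 4 mm above its underside. For empty jars; two fit. Origin: centre of its underside, z up.
Mind the look-alikes: they are no part of the job. What is shaped like the jar_1 but red is not meant.

How it is judged:
At the end, for the whole second after the job is handed in: Each jar stands at rest and upright (within 10 degrees) on the floor of its container, judged by its weight: a jar that bears on it with more than 1.4 N (about 140 g, a full one) inside the tray's walls, a lighter one (empty) inside the dish's wall (linear speed of each of jar_1, jar_2 below 0.03 m/s and angle between each of jar_1, jar_2's own z axis and vertical below 0.17 rad and height (world z) of each of jar_1, jar_2 below 0.02 m and ((contact force between jar_1 and tray above 1.4 N and x of jar_1 in the frame of tray between -0.11 and 0.11 m and y of jar_1 in the frame of tray between -0.06 and 0.06 m) or (contact force between jar_1 and dish between 0.15 and 1.4 N and horizontal distance between jar_1 and dish below 0.09 m)) and ((contact force between jar_2 and tray above 1.4 N and x of jar_2 in the frame of tray between -0.11 and 0.11 m and y of jar_2 in the frame of tray between -0.06 and 0.06 m) or (contact force between jar_2 and dish between 0.15 and 1.4 N and horizontal distance between jar_2 and dish below 0.09 m))); the robot touches nothing.
It fails at once if a jar is tipped by more than 35 degrees (angle between any of jar_1, jar_2's own z axis and vertical above 0.6 rad).
It fails at once if a jar is dropped from more than about 25 mm (falls faster than 0.7 m/s, not held) ((linear speed of jar_1 above 0.7 m/s and contact force between jar_1 and the fingers below 0.01 N) or (linear speed of jar_2 above 0.7 m/s and contact force between jar_2 and the fingers below 0.01 N)).
It fails at once if a jar is rammed against the tray or the dish (more than 50 N) (contact force between any of jar_1, jar_2 and tray above 50 N or contact force between any of jar_1, jar_2 and dish above 50 N).
It also fails if it takes over 58 s, if anything falls off the work surface, if the arm or the gripper's body presses on something with over 40 N, if the wrist force passes 120 N, or if a joint passes its speed limit or range.

ROBOT

A 6-joint arm with a two-finger parallel gripper is mounted at the origin on the work surface. World frame = base frame: x ahead of the robot, y to its left, z up, the work surface at z = 0. Lengths are in m, angles in rad, forces in N, time in s.
With the tool pointing down it reaches from about 0.35 to 0.975 m from the base axis. Payload 4.9 kg.
Tool frame: the origin (TCP) lies midway between the tips of the shut fingers; the grasp point (between the pads) lies behind it (manip.tcp_to_grasp is the z of the grasp point in the tool frame, in m); z points along the fingers, y is the direction in which the jaws open and shut (so a half turn about z gives the same grasp; the last joint's range is limited). The gripper opens to 85 mm and grips with 20 to 120 N. Pads are 22 mm wide; open, the fingers measure 114 mm over their backs; the gripper's body (76 mm by 85 mm) begins 54 mm behind the grasp point. The pads swing forward as they close: fully open they stand 13 mm farther back than shut.
Start: joints at [-1.282, 0.053, 1.613, -0, 1.476, -0.119], TCP at [0.248, -0.574, 0.196] pointing down, gripper open.
Joint ranges: [-3.01, 3.01], [-1.01, 2.22], [0.06, 2.58], [-1.02, 4.17], [0.09, 2.62], [-3.14, 3.14]. Speed limits (rad/s): [2.57, 2.57, 3.14, 3.14, 3.14, 3.14].

INTERFACE

Orientations are given as a unit quaternion [w, x, y, z].
In Python, from plant import status, vision, order, regions_of, manip gives the robot as it stands. The module is installed in compiled form; this text tells all that it offers.
- The arm moves only by the shell command python3 -m crank 'ROWS'. ROWS is JSON, one flat list of numbers, 5 for each row, row after row: the shift along the tool's x, y, z in mm, then the turn about the tool's z in degrees, then the opening in per cent of the stroke, from 0 (shut) to 100 (fully open). In form: [tx, ty, tz, yaw, fingers, tx, ty, tz, yaw, fingers, ...]. A call has exactly 10 rows; each row is the pose to reach, as a shift and turn from the pose commanded when the call began, along the tool's axes at that moment; what a row does not reach only later rows make up. A row lasts 1/10 s, in which the tool goes at most 50 mm and 8.59 degrees, less where a joint would pass 70% of its speed; a pose out of reach is approached as far as the arm can. A call with a gripper value outside its range is refused whole. The fingers move at their own pace and stop on an object; the grip force is fixed at half the most. Time passes only in rows, so rows that repeat a pose let the fingers close, or fill a call up. It gives the time, the measured TCP pose, the force and the opening at its end, in the units of the state.
- status.state(): the state, without advancing time (a new reading comes with each control period).
- vision.grab_frame(name): name is "scene" or "top" or "wrist"; returns (picture, depth): 384x512x3 uint8, red, green, blue; 384x512 float32, m along the optical axis (not along the pixel's ray), 0 where there is no reading.
- vision.get_calibration(name): a dict with "camera_matrix" (3x3 intrinsics, pixels), "k1" (the pictures are not rectified: a ray, as slopes to the right and down, at radius r is drawn at 1 + k1 r^2 times it, then the intrinsics apply), "R" (3x3) and "t" (3): a world point X has camera coordinates R X + t. Camera axes: x right, y down, z forward; pixel columns grow to the right and rows downward; lengths in m; the calibration is good to about 2 mm. A picture is of the moment at which its call begins: read the wrist's pose just before it. get_calibration takes no time and is no camera call; for the wrist camera it gives the pose at the moment of the call.
- order.job_done(): hands the job in, once; it reports no verdict.
Trained networks look in the newest picture that a camera, given by its name, has taken for a name from the list of things; names that differ only in an ending like _2 or _b are one class to them, and where a whole thing is asked for, a point or a joint stands for the part that bears it (a point fixed in the world has none). Each returns a list of dicts, best first, with "confidence" (0 to 1); they miss things now and then, are a little off and sometimes report something else, mostly with a low value. They report only what shows in the picture. A call takes as long as a camera call. They do not tell look-alikes from the thing itself.
- regions_of(camera, name): "region" (384x512 bool, what is visible of it) and "extent" ([centre column, centre row, width, height] in pixels, round what is visible of it).
The state is a dict: "time": time; "joint_pos": joint angles; "joint_vel": joint speeds; "joint_efforts": joint torques, N m; "tool_pos": TCP position; "tool_rot": TCP orientation; "contact_force": force on the tool from outside, world axes, zero at the start; "ft_torque": the same for the moment, N m; "gripper_width": opening from 0.0 (shut) to 1.0 (fully open).
Only numpy, scipy, OpenCV 4.12 (cv2) and the standard library are available. Lean on these libraries where they do the work, as an engineer would, in place of code of your own. Each camera call takes 0.05 s, during which the arm holds its last target. There are 200 camera calls.

## Working session

There is one attempt and no reset: what is moved stays moved. The work goes in short steps, Python scripts to look and compute and a shell command to move; the robot and the scene stay as the last step left them, time stands still between calls to the robot, and variables do not carry over. Pictures are saved under pics/ and viewed, on a budget of 10 in all, crops included, one or two more only if the job needs it, and the job is handed in when it is done.

```bash
mkdir -p pics; cat > h.py <<'E'
import numpy as np, cv2
from plant import status, vision, order, regions_of, manip
from scipy.spatial.transform import Rotation as Rn
def world(cam, mask, depth):
    c=vision.get_calibration(cam); K=np.array(c["camera_matrix"],float)
    v,u=np.nonzero(mask&(depth>0)); z=depth[v,u]
    p=cv2.undistortPoints(np.stack([u,v],1).astype(float)[:,None],K,np.array([c["k1"],0,0,0,0.]))[:,0]
    X=np.c_[p*z[:,None],z]
    return (X-np.array(c["t"]))@np.array(c["R"]), np.stack([u,v],1)
def tool(p):  # world displacement from TCP in tool axes, mm
    s=status.state(); q=s["tool_rot"]
    return Rn.from_quat([q[1],q[2],q[3],q[0]]).inv().apply(np.array(p)-s["tool_pos"])*1000
E
python3 - <<'E'
from h import *
s=status.state(); print(s, manip.tcp_to_grasp)
for cam in("scene","top"):
    im,d=vision.grab_frame(cam); cv2.imwrite(f"pics/{cam}0.png",im[:,:,::-1]); np.save(f"pics/{cam}d.npy",d)
    for n in("jar_1","tray","dish"):
        for r in regions_of(cam,n):
            X,uv=world(cam,r["region"],d)
            if len(X)<5: continue
            top=X[X[:,2]>np.percentile(X[:,2],95)-.006]
            rgb=im[r["region"]].mean(0).astype(int)
            print(cam,n,round(r["confidence"],2),np.round(r["extent"]),rgb,"top",np.round((top.min(0)+top.max(0))/2,3),"min",np.round(np.percentile(X,2,axis=0),3),"max",np.round(np.percentile(X,98,axis=0),3))
E
```

```text
{'time': 0.0, 'joint_pos': array([-1.28201065e+00,  5.33758371e-02,  1.61429103e+00, -2.68934642e-05,
        1.47600050e+00, -1.19010486e-01]), 'joint_vel': array([ 0.00107705,  0.00192841,  0.00050121, -0.00073314,  0.00107958,
        0.00171842]), 'joint_efforts': array([ 2.06335259e-03, -3.93681479e+01, -3.70173812e+01, -1.27292139e-05,
        7.01893194e-03,  2.03464850e-06]), 'tool_pos': array([ 0.24765382, -0.57308165,  0.1944531 ]), 'tool_rot': array([-1.03248676e-03,  9.79283916e-01,  2.02489344e-01, -1.01289854e-04]), 'contact_force': array([-0.38042063, -0.54925108,  0.71020756]), 'ft_torque': array([-0.01619687,  0.01374176,  0.04179962]), 'gripper_width': 0.9993453925611705} -0.0187
scene jar_1 0.94 [263. 184.  16.  33.] [130 123 113] top [0.545 0.077 0.08 ] min [0.523 0.053 0.004] max [0.569 0.095 0.083]
scene jar_1 0.78 [290. 193.  24.  33.] [138  59  53] top [0.636 0.065 0.08 ] min [ 0.612  0.041 -0.001] max [0.66  0.146 0.083]
scene jar_1 0.61 [228. 217.  22.  40.] [126 120 110] top [ 0.551 -0.098  0.08 ] min [ 0.53  -0.122  0.002] max [ 0.575 -0.078  0.083]
scene 
[... 304 characters left out ...]
p [0.634 0.068 0.083] min [0.61  0.045 0.004] max [0.657 0.09  0.085]
top jar_1 0.68 [374. 218.  66. 106.] [111 107 103] top [ 0.503 -0.303  0.034] min [ 0.38  -0.378  0.   ] max [ 0.621 -0.227  0.035]
top jar_1 0.64 [232. 200.  16.  19.] [84 80 78] top [0.543 0.079 0.082] min [0.52  0.057 0.077] max [0.564 0.102 0.085]
top jar_1 0.61 [299. 198.  19.  23.] [81 77 75] top [ 0.55  -0.095  0.082] min [ 0.527 -0.116  0.012] max [ 0.574 -0.071  0.084]
top tray 0.69 [375. 218.  65. 106.] [111 107 103] top [ 0.502 -0.303  0.034] min [ 0.381 -0.379  0.   ] max [ 0.623 -0.226  0.035]
top dish 0.62 [153. 206.  72.  76.] [78 75 71] top [0.527 0.3   0.029] min [0.432 0.211 0.   ] max [0.622 0.397 0.031]
```

```bash
python3 - <<'E'
import cv2,numpy as np
a=cv2.imread("pics/scene0.png");b=cv2.imread("pics/top0.png")
a=cv2.resize(a[100:340,80:400],None,fx=1.25,fy=1.25);b=cv2.resize(b[110:290,100:420],None,fx=1.25,fy=1.25)
cv2.imwrite("pics/both.png",cv2.resize(np.vstack([a,b]),None,fx=1.14,fy=1.14))
c=cv2.imread("pics/scene0.png")[150:250,200:330]
cv2.imwrite("pics/crop.png",cv2.resize(c,None,fx=6,fy=6,interpolation=cv2.INTER_CUBIC))
E
```

```text
(no output)
```

View pics/both.png

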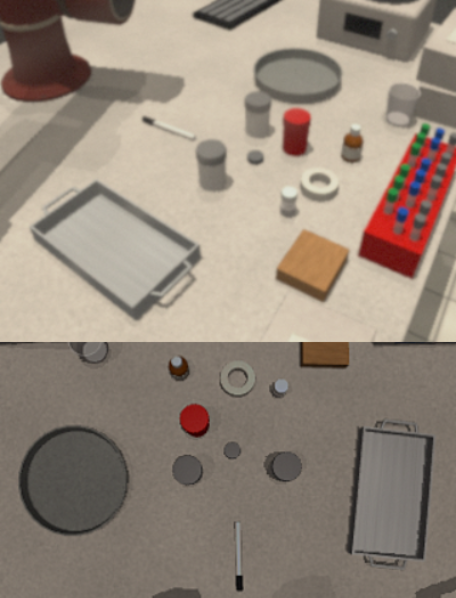

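View pics/crop.png

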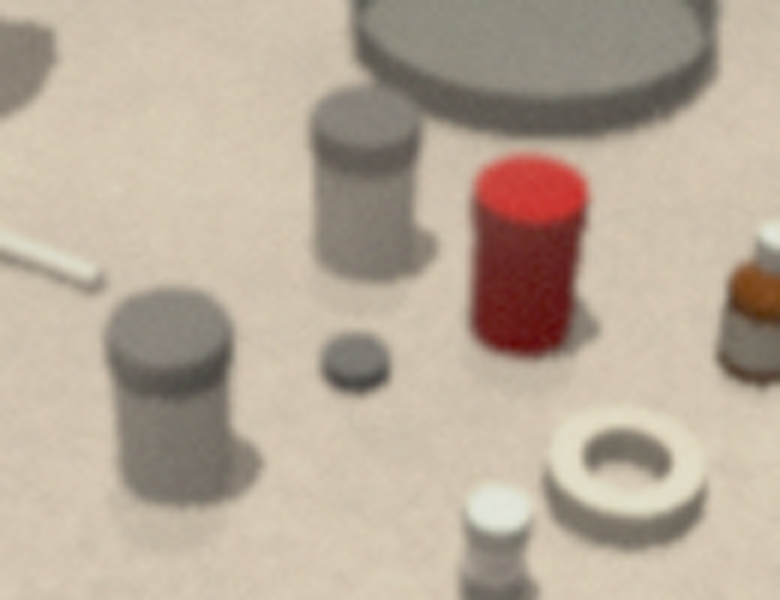

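Candidates, scene pixels: the two grey-capped white jars at (263,184) and (228,217), the red look-alike at (290,193), the clear vial at about (282,237), the amber bottle at about (327,200), and the beaker further right. The crop confirms that the two grey-capped jars are the ones I want. They are at A (0.544, 0.078) and B (0.551, -0.096), with tops at 82 mm.

I'll start with B. I'll turn the tool so its x lies along world x, then grip the cap.

```bash
python3 -m crank '[25,-17,0,3,100, 70,-47,0,7,100, 115,-78,0,11,100, 160,-109,0,15,100, 205,-139,0,19,100, 250,-170,0,23.4,100, 295,-200,0,23.4,100, 340,-231,0,23.4,100, 385,-261,0,23.4,100, 420,-285,0,23.4,100]'
python3 - <<'E'
from h import *
s=status.state();print(s["time"],s["tool_pos"],s["tool_rot"],tool([.551,-.096,.050]))
E
```

```text
time: 1.4
tool_pos: [0.5066, -0.1667, 0.1961]
tool_rot: [0.0, 1.0, -0.0, 0.0]
contact_force: [0.4, -0.1, -1.1]
gripper_width: 1.001
1.4 [ 0.50660568 -0.16673551  0.19610804] [ 2.61694329e-04  9.99999806e-01 -3.00065512e-04  4.79808195e-04] [ 44.21162869 -70.83856865 146.11350056]
```

```bash
python3 -m crank '[15,-25,0,0,100, 31,-50,10,0,100, 31,-50,30,0,100, 31,-50,60,0,100, 31,-50,60,0,100, 31,-50,60,0,100, 31,-50,60,0,100, 31,-50,60,0,100, 31,-50,60,0,100, 31,-50,60,0,100]'
python3 - <<'E'
from h import *
s=status.state();print(s["time"],s["contact_force"],tool([.551,-.096,.050]))
im,d=vision.grab_frame("wrist"); cv2.imwrite("pics/w1.png",im[:,:,::-1])
for r in regions_of("wrist","jar_1"):
    X,uv=world("wrist",r["region"],d)
    if len(X)<5: continue
    top=X[(X[:,2]>.072)&(X[:,2]<.09)]
    if len(top):print(round(r["confidence"],2),np.round(r["extent"]),im[r["region"]].mean(0).astype(int),top.min(0),top.max(0),(top.min(0)+top.max(0))/2)
E
```

```text
time: 2.4
tool_pos: [0.5372, -0.1189, 0.1366]
tool_rot: [0.0, 1.0, -0.0, 0.001]
contact_force: [-0.8, -0.1, 0.5]
gripper_width: 1.001
2.4 [-0.80050375 -0.05704305  0.51798699] [ 13.70801595 -22.97650805  86.59827477]
0.95 [ 36. 183.  71.  77.] [73 66 59] [0.51868008 0.05084419 0.07200208] [0.56664737 0.06958574 0.08441325] [0.54266372 0.06021496 0.07820767]
0.86 [35. 62. 66. 69.] [69  5  4] [0.61082276 0.03919827 0.0720053 ] [0.65168548 0.05445206 0.083147  ] [0.63125412 0.04682516 0.07757615]
0.66 [225. 178.  75.  82.] [49 45 42] [ 0.52474169 -0.12400007  0.07216815] [ 0.57637155 -0.07129898  0.08408648] [ 0.55055662 -0.09764953  0.07812731]
```

View pics/w1.png

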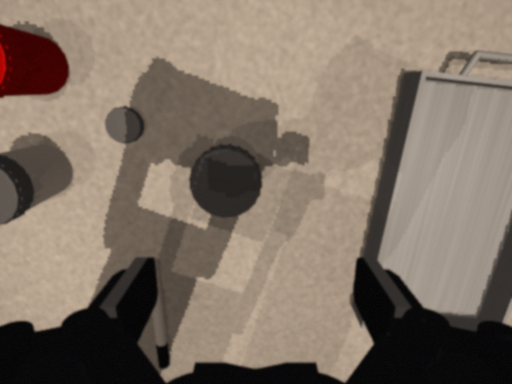

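The wrist picture shows jar B's grey cap at (225,178), jar A at the left edge (10,190), the red jar at (30,62) and the tray on the right. Jar B measures (0.5506, -0.0976), which agrees with the other cameras. Next I'll align, descend and grip.

```bash
python3 -m crank '[7,-11,0,0,100, 13.5,-21.5,0,0,100, 13.5,-21.5,20,0,100, 13.5,-21.5,45,0,100, 13.5,-21.5,68,0,100, 13.5,-21.5,82,0,100, 13.5,-21.5,87,0,100, 13.5,-21.5,87,0,100, 13.5,-21.5,87,0,60, 13.5,-21.5,87,0,0]'
python3 -m crank '[0,0,0,0,0, 0,0,0,0,0, 0,0,0,0,0, 0,0,0,0,0, 0,0,0,0,0, 0,0,0,0,0, 0,0,0,0,0, 0,0,0,0,0, 0,0,0,0,0, 0,0,0,0,0]'
```

```text
time: 3.5
tool_pos: [0.5514, -0.0974, 0.0502]
tool_rot: [0.0, 1.0, -0.0, 0.001]
contact_force: [-0.2, -0.1, -0.0]
gripper_width: 0.691
time: 4.5
tool_pos: [0.5503, -0.0972, 0.0487]
tool_rot: [-0.0, 1.0, -0.0, -0.0]
contact_force: [0.1, 0.4, 0.5]
gripper_width: 0.001
```

The fingers shut on nothing, so I need to look.

```bash
python3 - <<'E'
from h import *
print(status.state()["gripper_width"])
o=[]
for cam in("scene","wrist"):
    im,d=vision.grab_frame(cam); o.append(im[:,:,::-1])
    for r in regions_of(cam,"jar_1"):
        X,uv=world(cam,r["region"],d)
        if len(X)<5: continue
        top=X[X[:,2]>np.percentile(X[:,2],95)-.006]
        print(cam,round(r["confidence"],2),np.round(r["extent"]),im[r["region"]].mean(0).astype(int),(top.min(0)+top.max(0))/2)
a=cv2.resize(o[0][150:270,180:340],(512,384),interpolation=cv2.INTER_CUBIC)
cv2.imwrite("pics/m.png",cv2.resize(np.vstack([a,o[1]]),None,fx=.78,fy=.78))
E
```

```text
0.0008393492029021673
scene 0.96 [288. 191.  20.  33.] [146  53  48] [0.6374108  0.06537967 0.08060657]
scene 0.93 [263. 183.  21.  37.] [136 129 118] [0.54531905 0.07657652 0.08009121]
scene 0.89 [228. 217.  22.  39.] [114 108  99] [ 0.55125021 -0.09768954  0.08767908]
wrist 0.98 [ 22. 221.  41.  81.] [93 83 74] [0.53952259 0.05792221 0.03976306]
wrist 0.68 [257. 230. 112. 116.] [54 49 45] [ 0.55538928 -0.09764109  0.09058731]
wrist 0.56 [16. 77. 31. 80.] [72  6  5] [0.63080671 0.04655771 0.02729724]
```

View pics/m.png

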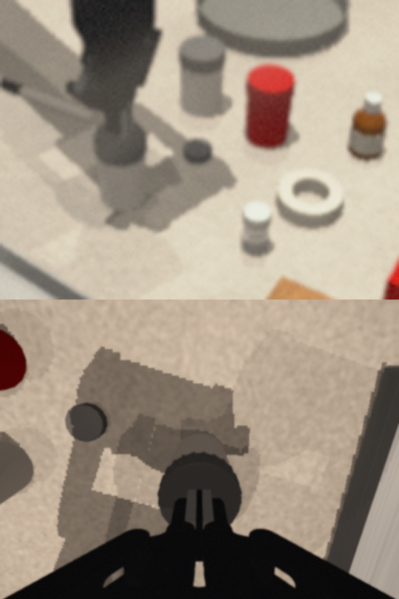

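```bash
python3 - <<'E'
from h import *
s=status.state();print(s["tool_pos"])
im,d=vision.grab_frame("wrist")
X,uv=world("wrist",d>0,d)
P=np.full((384,512,3),np.nan);P[uv[:,1],uv[:,0]]=X
for v in range(180,384,12): print(v,[tuple(np.round(P[v,u]*1000).astype(int)) if d[v,u]>0 else None for u in(215,256,300)])
c=vision.get_calibration("wrist");K=np.array(c["camera_matrix"]);R=np.array(c["R"]);t=np.array(c["t"])
print("cam",-R.T@t)
for z in(.0,.019,.04):
    x=R@(s["tool_pos"]+[0,0,z])+t;print(K@(x/x[2]))
im,d=vision.grab_frame("scene");X,uv=world("scene",d>0,d)
m=(abs(X[:,0]-.551)<.04)&(abs(X[:,1]+.097)<.05)&(X[:,2]>.005)&(X[:,2]<.12)
for x in np.c_[X[m]*1000,uv[m]][::12].astype(int):print(*x,end=' | ')
E
```

```text
[ 0.55029242 -0.09713223  0.04872064]
180 [(np.int64(568), np.int64(-70), np.int64(1)), (np.int64(574), np.int64(-98), np.int64(28)), (np.int64(567), np.int64(-128), np.int64(-1))]
192 [(np.int64(559), np.int64(-69), np.int64(0)), (np.int64(574), np.int64(-98), np.int64(53)), (np.int64(559), np.int64(-129), np.int64(0))]
204 [(np.int64(550), np.int64(-69), np.int64(0)), (np.int64(576), np.int64(-98), np.int64(78)), (np.int64(550), np.int64(-129), np.int64(0))]
216 [(np.int64(566), np.int64(-77), np.int64(69)), (np.int64(571), np.int64(-98), np.int64(82)), (np.int64(541), np.int64(-129), np.int64(1))]
228 [(np.int64(565), np.int64(-79), np.int64(82)), (np.int64(565), np.int64(-98), np.int64(82)), (np.int64(565), np.int64(-118), np.int64(81))]
240 [(np.int64(560), np.int64(-79), np.int64(83)), (np.int64(559), np.int64(-98), np.int64(82)), (np.int64(560), np.int64(-118), np.int64(83))]
252 [(np.int64(554), np.int64(-78), np.int64(83)), (np.int64(561), np.int64(-98), np.int64(98)), (np.int64(553), np.int64(-119), np.int64(81))]
264 [(np.int64(548), np.int64(-78), np.int64(84)), (np.int64
[... 2109 characters left out ...]
| 553 -120 75 223 211 | 574 -100 70 235 211 | 564 -119 76 227 212 | 541 -121 64 219 213 | 571 -112 71 231 213 | 556 -121 67 224 214 | 574 -96 57 236 214 | 569 -115 66 230 215 | 552 -121 59 223 216 | 574 -100 54 235 216 | 564 -117 58 228 217 | 545 -120 49 221 218 | 572 -106 50 233 218 | 559 -119 51 226 219 | 535 -115 33 219 220 | 568 -110 45 231 220 | 554 -120 43 224 221 | 574 -97 34 236 221 | 564 -113 39 229 222 | 547 -120 33 222 223 | 572 -103 31 234 223 | 563 -116 34 228 224 | 546 -119 25 222 225 | 573 -104 26 234 225 | 563 -117 28 228 226 | 547 -121 19 222 227 | 572 -104 18 234 227 | 564 -114 19 229 228 | 552 -119 13 224 229 | 574 -98 7 236 229 | 569 -109 11 232 230 | 567 -111 8 231 231 |
```

Both depth cameras agree on what happened. Jar B stands untouched at (0.551, -0.098). The finger tips are at z≈0.088 while the reported TCP z is 0.049, so the real tips sit about 38 mm higher than reported. I'll open, go 37 mm lower and watch the force.

```bash
python3 -m crank '[0,0,0,0,100, 0,0,0,0,100, 0,0,0,0,100, 0,0,0,0,100, 0,0,0,0,100, 0,0,0,0,100, 0,0,0,0,100, 0,0,5,0,100, 0,0,10,0,100, 0,0,10,0,100]'
python3 -m crank '[0,0,5,0,100, 0,0,10,0,100, 0,0,15,0,100, 0,0,20,0,100, 0,0,25,0,100, 0,0,27,0,100, 0,0,27,0,100, 0,0,27,0,80, 0,0,27,0,50, 0,0,27,0,30]'
python3 -m crank '[0,0,0,0,0, 0,0,0,0,0, 0,0,0,0,0, 0,0,0,0,0, 0,0,0,0,0, 0,0,0,0,0, 0,0,0,0,0, 0,0,0,0,0, 0,0,0,0,0, 0,0,0,0,0]'
```

```text
time: 5.8
tool_pos: [0.5493, -0.0969, 0.0373]
tool_rot: [-0.0, 1.0, -0.0, -0.001]
contact_force: [0.2, 0.8, -1.1]
gripper_width: 0.998
time: 6.8
tool_pos: [0.551, -0.0974, 0.0125]
tool_rot: [0.0, 1.0, -0.0, 0.001]
contact_force: [1.1, -0.4, -2.1]
gripper_width: 0.593
time: 7.8
tool_pos: [0.551, -0.0974, 0.0124]
tool_rot: [0.0, 1.0, -0.0, 0.001]
contact_force: [0.9, -1.1, 5.0]
gripper_width: 0.595
```

Gripped, with an opening of about 51 mm. Next I'll lift and weigh it.

```bash
python3 -m crank '[0,0,-5,0,0, 0,0,-12,0,0, 0,0,-24,0,0, 0,0,-38,0,0, 0,0,-52,0,0, 0,0,-62,0,0, 0,0,-68,0,0, 0,0,-70,0,0, 0,0,-70,0,0, 0,0,-70,0,0]'
cat > weigh.py <<'E'
from h import *
F=[]
for i in range(14):
    vision.grab_frame("scene"); F.append(np.r_[status.state()["contact_force"],status.state()["joint_efforts"][1:3]])
F=np.array(F);s=status.state();print(F.mean(0),F.std(0),s["time"],s["tool_pos"],s["gripper_width"])
E
python3 weigh.py
python3 - <<'E'
from h import *
im,d=vision.grab_frame("scene");cv2.imwrite("pics/l.png",cv2.resize(im[130:290,100:340,::-1],None,fx=2.5,fy=2.5))
E
```

```text
time: 8.8
tool_pos: [0.5498, -0.097, 0.081]
tool_rot: [-0.0, 1.0, -0.0, -0.001]
contact_force: [0.1, -0.2, -3.2]
gripper_width: 0.593
[-7.19310603e-03 -9.69945850e-02 -2.80993920e+00 -3.57675857e+01
 -3.60074296e+01] [0.52509598 0.49543851 0.41873311 0.10175196 0.08100574] 9.5 [ 0.55029737 -0.09712954  0.08173251] 0.5957385900640972
```

View pics/l.png

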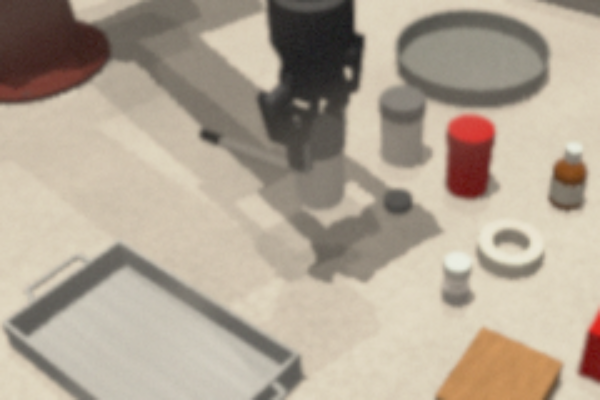

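The jar hangs level in the gripper at crop (320,165), and the force averages -2.8 N, so jar B is full (about 0.28 kg) and goes in the tray. First I'll move it over the tray.

```bash
python3 -m crank '[0,8,0,0,0, 1,25,0,0,0, 2,50,0,0,0, 3,80,0,0,0, 4,112,0,0,0, 5,144,0,0,0, 5,172,0,0,0, 5,192,0,0,0, 5,203,0,0,0, 5,206,0,0,0]'
python3 - <<'E'
from h import *
s=status.state();print(tool([.555,-.303,.0164]))
im,d=vision.grab_frame("top")
for r in regions_of("top","tray"):
    X,uv=world("top",r["region"],d)
    w=X[(X[:,2]>.028)&(X[:,2]<.04)]
    print(r["confidence"],cv2.minAreaRect((X[X[:,2]<.04][:,:2]*1000).astype(np.float32)),cv2.minAreaRect((w[:,:2]*1000).astype(np.float32)))
E
```

```text
time: 10.55
tool_pos: [0.5549, -0.3044, 0.0816]
tool_rot: [-0.0, 1.0, -0.001, -0.0]
contact_force: [0.6, 0.7, -2.7]
gripper_width: 0.591
[ 5.96305612e-02 -1.40159539e+00  6.52083260e+01]
0.97 ((504.28436279296875, -285.1865234375), (131.36166381835938, 274.18231201171875), 77.28156280517578) ((509.1271057128906, -273.08203125), (120.13282012939453, 272.574462890625), 73.18582916259766)
```

```bash
python3 -m crank '[0,0,4,0,0, 0,-1,12,0,0, 0,-1,22,0,0, 0,-1,32,0,0, 0,-1,42,0,0, 0,-1,50,0,0, 0,-1,56,0,0, 0,-1,60,0,0, 0,-1,62,0,0, 0,-1,63,0,0]'
python3 -m crank '[0,0,0.5,0,0, 0,0,1,0,0, 0,0,1.5,0,0, 0,0,2,0,0, 0,0,2,0,0, 0,0,2,0,0, 0,0,2,0,0, 0,0,2,0,0, 0,0,2,0,0, 0,0,2,0,0]'
```

```text
time: 11.65
tool_pos: [0.5553, -0.3023, 0.0188]
tool_rot: [0.0, 1.0, -0.0, 0.0]
contact_force: [0.3, -0.2, -3.2]
gripper_width: 0.591
time: 12.65
tool_pos: [0.5552, -0.3022, 0.0167]
tool_rot: [0.0, 1.0, -0.0, 0.0]
contact_force: [-0.3, 0.1, -2.3]
gripper_width: 0.596
```

```bash
python3 -m crank '[0,0,0.5,0,0, 0,0,0.8,0,0, 0,0,0.8,0,0, 0,0,0.8,0,70, 0,0,0.8,0,75, 0,0,0.8,0,80, 0,0,0.8,0,90, 0,0,0.8,0,100, 0,0,0.8,0,100, 0,0,0.8,0,100]'
python3 -m crank '[0,0,-5,0,100, 0,0,-15,0,100, 0,0,-35,0,100, 0,0,-60,0,100, 0,0,-90,0,100, 0,0,-115,0,100, 0,0,-135,0,100, 0,0,-140,0,100, 0,0,-140,0,100, 0,0,-140,0,100]'
python3 - <<'E'
from h import *
im,d=vision.grab_frame("scene");cv2.imwrite("pics/p1.png",cv2.resize(im[110:330,80:340,::-1],None,fx=2.3,fy=2.3))
for r in regions_of("scene","jar_1"):
    X,uv=world("scene",r["region"],d); top=X[X[:,2]>np.percentile(X[:,2],95)-.006]
    print(round(r["confidence"],2),np.round(r["extent"]),im[r["region"]].mean(0).astype(int),(top.min(0)+top.max(0))/2)
print(tool([.5445,.078,.012]))
E
```

```text
time: 13.65
tool_pos: [0.5551, -0.3022, 0.0159]
tool_rot: [-0.0, 1.0, -0.0, -0.0]
contact_force: [-0.4, -0.6, -0.7]
gripper_width: 0.997
time: 14.65
tool_pos: [0.5546, -0.3017, 0.1547]
tool_rot: [-0.001, 1.0, -0.0, -0.001]
contact_force: [0.3, -0.2, -0.5]
gripper_width: 0.997
0.94 [176. 269.  25.  48.] [108 103  96] [ 0.55635748 -0.30202172  0.08300912]
0.86 [262. 181.  20.  36.] [143 135 124] [0.54518672 0.07746755 0.08026622]
0.67 [287. 192.  23.  33.] [150  61  55] [0.6361831  0.06713477 0.08048535]
[  -9.67274162 -379.27922993  142.66762798]
```

View pics/p1.png

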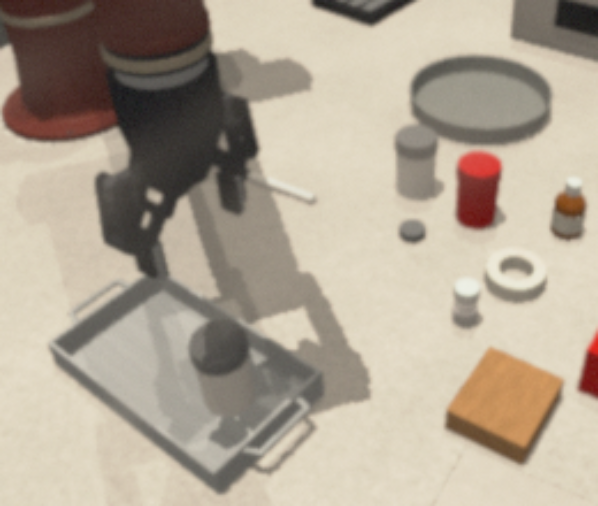

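Jar B stands upright in the tray at crop (222,365), near the handle end. Next is jar A, which I'll approach at a tip height clear of everything.

```bash
python3 -m crank '[0,-20,0,0,100, -2,-60,0,0,100, -4,-105,0,0,100, -6,-150,0,0,100, -8,-195,0,0,100, -10,-240,0,0,100, -10,-285,0,0,100, -10,-325,0,0,100, -10,-355,0,0,100, -10,-370,0,0,100]'
python3 - <<'E'
from h import *
im,d=vision.grab_frame("wrist")
for r in regions_of("wrist","jar_1"):
    X,uv=world("wrist",r["region"],d); top=X[(X[:,2]>.074)&(X[:,2]<.09)]
    if len(top):print(round(r["confidence"],2),np.round(r["extent"]),im[r["region"]].mean(0).astype(int),top.min(0),top.max(0))
s=status.state();print(s["tool_pos"],tool([.5445,.078,.012]))
E
python3 weigh.py
```

```text
time: 15.75
tool_pos: [0.5441, 0.0709, 0.1551]
tool_rot: [-0.0, 1.0, 0.001, -0.001]
contact_force: [0.3, -0.2, 0.4]
gripper_width: 1.0
0.86 [263.  68.  71.  76.] [186  27  22] [0.60925445 0.03849272 0.07431601] [0.66145818 0.0910968  0.08486205]
0.66 [249. 183.  66.  74.] [53 49 45] [0.51852667 0.04991418 0.07403703] [0.57036169 0.10191151 0.08467646]
[0.54462869 0.06959905 0.15527389] [ 5.03711694e-02 -8.39798763e+00  1.43274113e+02]
[ 9.73484610e-02 -1.14641610e-02  3.56695614e-02 -3.19880038e+01
 -3.63211694e+01] [0.64513974 0.42682098 0.35018286 0.02459937 0.03138702] 16.55 [0.54541831 0.06771126 0.15592934] 1.0013671694894886
```

The empty-gripper reading is zero, so the weighing holds. Jar A is at (0.5445, 0.0759).

```bash
python3 -m crank '[-1,-8,10,0,100, -1,-8,30,0,100, -1,-8,50,0,100, -1,-8,68,0,100, -1,-8,80,0,100, -1,-8,92,0,100, -1,-8,104,0,100, -1,-8,114,0,100, -1,-8,122,0,100, -1,-8,130,0,100]'
python3 -m crank '[0,0,5,0,100, 0,0,10,0,100, 0,0,14,0,100, 0,0,14,0,80, 0,0,14,0,50, 0,0,14,0,0, 0,0,14,0,0, 0,0,14,0,0, 0,0,14,0,0, 0,0,14,0,0]'
```

```text
time: 17.55
tool_pos: [0.5446, 0.0758, 0.0255]
tool_rot: [0.0, 1.0, -0.0, 0.0]
contact_force: [0.5, 0.2, 0.8]
gripper_width: 1.003
time: 18.55
tool_pos: [0.545, 0.0761, 0.0126]
tool_rot: [-0.0, 1.0, -0.0, 0.001]
contact_force: [-0.3, 2.2, 5.9]
gripper_width: 0.589
```

```bash
python3 -m crank '[0,0,-5,0,0, 0,0,-12,0,0, 0,0,-24,0,0, 0,0,-38,0,0, 0,0,-52,0,0, 0,0,-62,0,0, 0,0,-68,0,0, 0,0,-70,0,0, 0,0,-70,0,0, 0,0,-70,0,0]'; python3 weigh.py
```

```text
time: 19.55
tool_pos: [0.5438, 0.0759, 0.0812]
tool_rot: [-0.0, 1.0, -0.0, -0.001]
contact_force: [-0.2, 0.4, -2.7]
gripper_width: 0.595
[ -0.09149273   0.16705349  -2.25738632 -34.55249267 -35.78404248] [0.37529283 0.36292625 0.38990752 0.09844264 0.07869743] 20.25 [0.54443296 0.07584948 0.08197251] 0.5916467975436055
```

Jar A reads -2.26 N (about 0.23 kg), so it is also full and goes in the tray at (0.45, -0.303), 105 mm from jar B.

```bash
python3 -m crank '[-4,8,-3,0,0, -12,25,-6,0,0, -24,50,-8,0,0, -36,80,-8,0,0, -48,112,-8,0,0, -60,144,-8,0,0, -72,174,-8,0,0, -83,198,-8,0,0, -91,212,-8,0,0, -94.5,218,-8,0,0]'
python3 -m crank '[0,8,0,0,0, 0,22,0,0,0, 0,40,0,0,0, 0,62,0,0,0, 0,86,0,0,0, 0,110,0,0,0, 0,131,0,0,0, 0,147,0,0,0, 0,157,0,0,0, 0,161,0,0,0]'
python3 - <<'E'
from h import *
print(tool([.45,-.303,.0166]))
E
```

```text
time: 21.25
tool_pos: [0.4489, -0.1436, 0.0902]
tool_rot: [0.0, 1.0, -0.001, 0.0]
contact_force: [-0.2, -0.5, -2.0]
gripper_width: 0.592
time: 22.25
tool_pos: [0.4498, -0.3038, 0.0898]
tool_rot: [-0.0, 1.0, -0.001, -0.0]
contact_force: [0.1, -0.5, -1.8]
gripper_width: 0.595
[ 0.26029154 -0.80998422 73.21760746]
```

```bash
python3 -m crank '[0,-1,5,0,0, 0,-1,14,0,0, 0,-1,25,0,0, 0,-1,36,0,0, 0,-1,47,0,0, 0,-1,56,0,0, 0,-1,63,0,0, 0,-1,68,0,0, 0,-1,70,0,0, 0,-1,71,0,0]'
python3 -m crank '[0,0,0.5,0,0, 0,0,1,0,0, 0,0,1.5,0,0, 0,0,2,0,0, 0,0,2.5,0,0, 0,0,2.5,0,0, 0,0,2.5,0,0, 0,0,2.5,0,0, 0,0,2.5,0,0, 0,0,2.5,0,0]'
```

```text
time: 23.25
tool_pos: [0.4498, -0.3022, 0.0189]
tool_rot: [0.0, 1.0, -0.0, 0.0]
contact_force: [0.9, 0.2, -2.9]
gripper_width: 0.593
time: 24.25
tool_pos: [0.4498, -0.3022, 0.0167]
tool_rot: [0.0, 1.0, -0.0, 0.0]
contact_force: [-0.6, 0.4, 0.7]
gripper_width: 0.593
```

```bash
python3 -m crank '[0,0,0,0,62, 0,0,0,0,65, 0,0,0,0,70, 0,0,0,0,75, 0,0,0,0,80, 0,0,0,0,90, 0,0,0,0,100, 0,0,0,0,100, 0,0,0,0,100, 0,0,0,0,100]'
python3 -m crank '[0,0,-5,0,100, 0,0,-15,0,100, 0,0,-35,0,100, 0,0,-60,0,100, 0,0,-90,0,100, 0,-10,-115,0,100, 0,-40,-135,0,100, 0,-80,-140,0,100, 0,-120,-140,0,100, 0,-150,-140,0,100]'
python3 - <<'E'
from h import *
im,d=vision.grab_frame("scene");o=im[110:330,80:340,::-1]
cv2.imwrite("pics/p2.png",cv2.resize(o,None,fx=2.3,fy=2.3))
for cam in("scene","top"):
  im,d=vision.grab_frame(cam)
  for r in regions_of(cam,"jar_1"):
    X,uv=world(cam,r["region"],d); top=X[X[:,2]>np.percentile(X[:,2],95)-.006]
    print(cam,round(r["confidence"],2),np.round(r["extent"]),im[r["region"]].mean(0).astype(int),(top.min(0)+top.max(0))/2)
E
```

```text
time: 25.25
tool_pos: [0.4496, -0.3021, 0.0164]
tool_rot: [0.0, 1.0, -0.0, -0.0]
contact_force: [0.5, -0.7, -0.2]
gripper_width: 0.999
time: 26.25
tool_pos: [0.45, -0.1505, 0.158]
tool_rot: [0.0, 1.0, -0.0, 0.001]
contact_force: [0.5, -0.2, -0.4]
gripper_width: 1.003
scene 0.69 [288. 192.  24.  34.] [141  58  53] [0.63715579 0.06713304 0.08000514]
scene 0.61 [175. 268.  30.  44.] [122 116 108] [ 0.55659056 -0.30222078  0.08379167]
scene 0.55 [143. 252.  29.  37.] [117 112 105] [ 0.45156576 -0.30135064  0.08336025]
top 0.83 [235. 165.  18.  24.] [142  26  23] [0.63381644 0.06895261 0.08253434]
top 0.77 [377. 193.  25.  20.] [78 74 72] [ 0.55498007 -0.30030316  0.08666171]
```

View pics/p2.png

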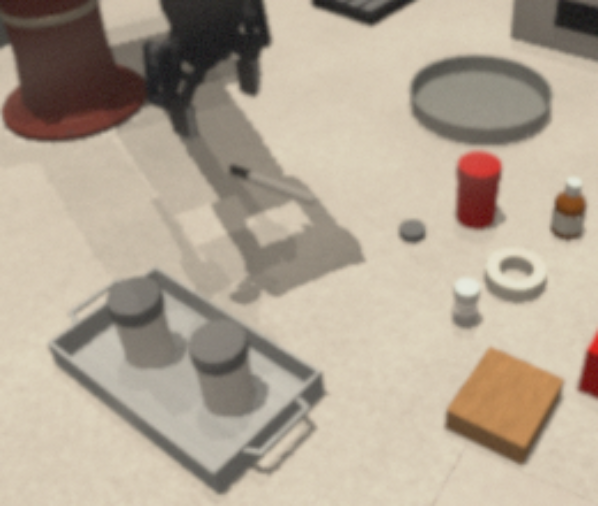

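Both jars stand upright on the tray floor at crop (145,320) and (225,365), well inside the walls. The gripper is clear, so I'm handing in.

```bash
python3 -c "
from plant import order; print(order.job_done())"
```

```text
the job is handed in; nothing more can be done
None
```

Both jars turned out to be full, so both now stand upright in the steel tray, and I handed the job in at about 26.5 s of the 58 s.

- **Weighing:** the jar that stood nearer the tray read 2.8 N and the one nearer the dish 2.3 N. The empty gripper read 0.04 N. A full jar should read about 2.3 to 3.1 N and an empty one 0.5 to 0.7 N.
- **Last checks:** the scene camera put the jars at (0.556, -0.302) and (0.451, -0.301). Their tops were at about 0.083 m, as expected for a jar standing on the tray floor. The top camera's network found only the first jar, but both are plain in the final picture.
- **What went wrong:** the first grasp shut on air above the cap without moving the jar. The reported tool height is about 38 mm lower than the real finger tips. I corrected for this in every later move.

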